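# Call the preparator and show which two shell pieces join

## Task

Press the red call button all the way down to call the preparator. Then show which two pieces are to be joined: point at the middle of the longest brown shell plate, fingertips two to three centimetres above it, for two seconds, and after that in the same way at the middle of the pale tan shell piece. Do not touch any of the shell pieces, the jar or the glue tube, do not come down low over the two smaller brown plates, and finish with the fingertips at least 15 cm above the table.

Things in the scene. Friction and masses are not known exactly. Their poses are not given: they have to be found in the camera images.
- call_button (a joint): travel of the red call button in m: 0 released, 0.006 fully down; a spring returns it (about 5 N when fully down). Its grey housing is fixed to the table
- call_button_top (a point): centre of the top of the round red cap (32 mm across) of the call button; the cap moves straight down when pressed
- long_plate: the longest brown shell plate, thin and flat, 37 x 71 x 6 mm, lying loose on the table (z = 0); origin at the centre of its underside, long side along its y, z up
- pale_plate: the only pale tan shell piece, 25 x 31 x 7 mm, lying loose on the table; origin at the centre of its underside, z up
- medium_plate: bystander: a smaller brown shell plate, 28 x 40 x 6 mm, loose on the table; origin at the centre of its underside
- tiny_plate: bystander: the smallest brown shell plate, 19 x 24 x 6 mm, loose on the table; origin at the centre of its underside
- blue_jar: bystander: small clear jar with a blue cap, 61 mm across, 59 mm tall, standing loose; origin at the centre of its underside
- glue: bystander: white glue tube with a red cap, lying on the table at the right of the work, 104 x 29 x 23 mm, long side along its x; origin at the centre of its underside
There are look-alikes about, which are no part of the job. Leave any orange or pink look-alike of the long_plate alone. Of the things shaped like the part that bears call_button, the grey one is meant.

How it is judged:
On the way, in this order (a step that is already met when the one before it is completed fails the run):
1. the call button is pressed down (past 4.5 of 6 mm) (value of joint call_button above 0.0045 m), for 0.05 s.
2. the tool point dwells 1.8 s just above the middle of the longest brown plate (within 20 mm sideways, TCP below 80 mm) (horizontal distance between the grasp point and long_plate below 0.02 m and height (world z) of the grasp point below 0.08 m), for 1.8 s.
3. the tool point dwells 1.8 s just above the middle of the pale piece (within 17 mm sideways, TCP below 80 mm) (horizontal distance between the grasp point and pale_plate below 0.017 m and height (world z) of the grasp point below 0.08 m), for 1.8 s.
At the end, for the whole second after the job is handed in: the button has sprung back (under 1.5 mm), the TCP is more than 130 mm above the table, and all four shell pieces, the jar and the glue tube are at rest within 8 mm of where they started (height (world z) of the grasp point above 0.13 m and value of joint call_button below 0.0015 m and distance of each of long_plate, pale_plate, medium_plate, tiny_plate, blue_jar, glue from where it was at the start of the episode below 0.008 m and linear speed of each of long_plate, pale_plate, medium_plate, tiny_plate, blue_jar, glue below 0.02 m/s); the robot touches nothing.
It fails at once if a shell piece, the jar or the glue tube is touched (contact force between any of the fingers, the arm and long_plate above 0.3 N or contact force between any of the fingers, the arm and pale_plate above 0.3 N or contact force between any of the fingers, the arm and medium_plate above 0.3 N or contact force between any of the fingers, the arm and tiny_plate above 0.3 N or contact force between any of the fingers, the arm and blue_jar above 0.3 N or contact force between any of the fingers, the arm and glue above 0.3 N).
It fails at once if a shell piece, the jar or the glue tube is moved or lifted by more than 8 mm (distance of any of long_plate, pale_plate, medium_plate, tiny_plate, blue_jar, glue from where it was at the start of the episode above 0.008 m).
It fails at once if the tool comes down over one of the two smaller brown plates (TCP below 70 mm and within 15 mm sideways of its centre) ((horizontal distance between the grasp point and medium_plate below 0.015 m and height (world z) of the grasp point below 0.07 m) or (horizontal distance between the grasp point and tiny_plate below 0.015 m and height (world z) of the grasp point below 0.07 m)).
It also fails if it takes over 54 s, if anything falls off the work surface, if the arm or the gripper's body presses on something with over 40 N, if the wrist force passes 120 N, or if a joint passes its speed limit or range.

## Robot

A 6-joint arm with a two-finger parallel gripper is mounted at the origin on the work surface; the furniture and walls round the work are solid. World frame = base frame: x ahead of the robot, y to its left, z up, the work surface at z = 0. Lengths are in m, angles in rad, forces in N, time in s.
With the tool pointing down it reaches from about 0.25 to 0.85 m from the base axis. Payload 12.5 kg.
Tool frame: the origin (TCP) lies between the finger pads, 19 mm behind the fingertips; this is the grasp point; z points along the fingers, y is the line along which they close (so a half turn about z gives the same grasp; the last joint's range is limited). The gripper opens to 93 mm and grips with 3 to 60 N. Pads are 15 mm wide; open, the fingers measure 128 mm over their backs; the gripper's body (75 mm by 188 mm) begins 65 mm behind the grasp point.
Start: joints at [1.194, 0.351, 1.652, -0, 1.139, -0.085], TCP at [0.158, 0.527, 0.237] pointing down, gripper open.
Joint ranges: [-2.75, 2.75], [-0.79, 2.1], [0.01, 2.65], [-1.57, 4.71], [0.07, 3.14], [-2.87, 2.87]. Speed limits (rad/s): [2.22, 2.22, 2.79, 3.14, 3.14, 3.14].

## Interface

Orientations are given as a 3x3 rotation matrix whose columns are the frame's x, y, z axes.
In Python, from station import arm gives the robot as it stands.
- The arm moves only by the tool carry_out, never from a script. Its argument "moves" is text: rows parted by semicolons, each of 4 numbers parted by spaces: the shift along the tool's x, y, z in units of 20 mm (1.0 is 20 mm), then the turn about the tool's z in units of 8 degrees (1.0 is 8 degrees). A call has 1 to 12 rows; each row shifts and turns the commanded pose from where the row before left it, along the tool's axes as they then stand; what a row does not reach is not made up. A row lasts 1/8 s, in which the tool goes at most 62.5 mm and 10.7 degrees, less where a joint would pass 70% of its speed; a pose out of reach is approached as far as the arm can. A call with a number of a shift or a turn outside -1 to 1 is refused whole. A call with a gripper value outside its range is refused whole. "fingers" is the opening, from 0 (shut) to 1 (fully open), set as the call begins (left out, the last holds). The fingers move at their own pace and stop on an object; the grip force is fixed at half the most. Time passes only in rows, so rows that do not move let the fingers close. It gives the time, the measured TCP pose, the force, the opening and the grip force at its end, in the units of the state.
- arm.sense(): the state, without advancing time (a new reading comes with each control period).
- arm.snapshot(name): name is "scene" or "top" or "wrist"; returns a dict with "frame" (400x640x3 uint8, red, green, blue), "depth" (400x640 float32, m along the optical axis (not along the pixel's ray), 0 where there is no reading), "vfov" (degrees; the focal length in pixels is half the picture's height over the tangent of half this angle, whatever the lens; pixels are square), "cx", "cy" (the principal point, pixels), "R" (3x3) and "t" (3): a world point X has camera coordinates R X + t. Camera axes: x right, y down, z forward; pixel columns grow to the right and rows downward; lengths in m; the calibration is good to about 2 mm. A picture is of the moment at which its call begins.
- arm.job_done(): hands the job in; it is judged then, once.
Trained networks look in a picture, given as the dict that the camera call returned (one of the last four; its "shot" number tells which), for a name from the list of things; names that differ only in an ending like _2 or _b are one class to them, and where a whole thing is asked for, a point or a joint stands for the part that bears it (a point fixed in the world has none). Each returns a list of dicts, best first, with "confidence" (0 to 1); they miss things now and then, are a little off and sometimes report something else, mostly with a low value. They report only what shows in the picture. A call takes as long as a camera call. They do not tell look-alikes from the thing itself.
- arm.find_in(thing, picture): "box" ([left, top, width, height] in pixels, round what is visible of it).
The state is a dict: "t": time; "q": joint angles; "joint_vel": joint speeds; "joint_efforts": joint torques, N m; "position": TCP position; "ee_rot": TCP orientation; "contact_force": force on the tool from outside, world axes, zero at the start; "moment": the same for the moment, N m; "finger_gap": finger opening in m; "grip_force": force on a finger pad.
Only numpy, scipy, OpenCV 4.12 (cv2) and the standard library are available. Lean on these libraries where they do the work, as an engineer would, in place of code of your own. Each camera call takes 0.05 s, during which the arm holds its last target. There are 200 camera calls.

## Working session

There is one attempt and no reset: what is moved stays moved. The work goes in short steps, Python scripts to look and compute and a tool call to move; the robot and the scene stay as the last step left them, time stands still between calls to the robot, and variables do not carry over. Pictures are saved under pics/ and viewed, at most 10 in all, crops included, and the job is handed in when it is done.

Besides the shell and the picture viewer there is one more tool, called after ">>>" as name(argument=value, ...) on one line, values as JSON. carry_out: Moves the arm, as the interface text tells. Its arguments: {"type":"object","properties":{"moves":{"type":"string"},"fingers":{"type":"number"}},"required":["moves"]}

```bash
mkdir -p pics
cat > h.py <<'E'
import numpy as np, cv2
from station import arm
def world(p,u,v,z=None):
    f=p["frame"].shape[0]/2/np.tan(np.radians(p["vfov"])/2)
    r=np.array([(u-p["cx"])/f,(v-p["cy"])/f,1]); R=np.array(p["R"]);t=np.array(p["t"])
    if z is None:
        return R.T@(r*p["depth"][int(round(v)),int(round(u))]-t)
    c=-R.T@t; d=R.T@r
    return c+d*(z-c[2])/d[2]
E
python3 - <<'E'
from h import *
for n in("scene","top"):
    p=arm.snapshot(n); cv2.imwrite(f"pics/{n}0.png",p["frame"][:,:,::-1])
    print(n,p["vfov"],-np.array(p["R"]).T@p["t"])
    for k in["call_button","call_button_top","long_plate","pale_plate","medium_plate","tiny_plate","blue_jar","glue"]:
        for d in arm.find_in(k,p)[:4]:
            b=d["box"]; print(k,round(d["confidence"],2),np.round(b),world(p,b[0]+b[2]/2,b[1]+b[3]/2).round(3))
s=arm.sense();print(s["t"],s["ee_rot"])
E
```

```text
scene 57.652215167100636 [ 0.15373641 -0.6188907   0.55132229]
call_button 0.52 [237. 204.  12.   4.] [0.348 0.109 0.024]
call_button 0.5 [256. 223.  17.  10.] [0.361 0.004 0.024]
call_button_top 0.47 [257. 222.  15.   7.] [0.365 0.012 0.022]
long_plate 0.8 [372. 224.  17.  15.] [ 0.599 -0.123  0.007]
long_plate 0.76 [328. 203.  22.  14.] [ 0.56  -0.004  0.006]
long_plate 0.57 [315. 181.  16.  17.] [0.573 0.101 0.004]
long_plate 0.29 [313. 166.  11.   5.] [0.615 0.2   0.008]
pale_plate 0.53 [309. 170.  13.   0.] [0.607 0.203 0.005]
medium_plate 0.5 [260. 173.   8.  11.] [0.454 0.233 0.007]
blue_jar 0.93 [318. 220.  30.  35.] [ 0.462 -0.131  0.054]
top 52.263193082206335 [ 0.3754938  -0.02182911  0.87606287]
call_button 0.75 [277. 218.  11.  14.] [0.448 0.075 0.025]
call_button 0.65 [253. 260.  18.  13.] [0.36  0.115 0.026]
call_button 0.48 [306. 259.  16.  11.] [0.366 0.009 0.025]
call_button_top 0.7 [255. 261.  14.  15.] [0.356 0.117 0.026]
call_button_top 0.61 [277. 218.  13.  13.] [0.448 0.074 0.024]
call_button_top 0.54 [304. 258.  19.  15.] [0.363 0.011 0.023]
long_plate 0.87 [310. 155.  22.  34.] [ 0.567 -0.004  0.006]
long_plate 0.8 [257. 154.  29.  29.] [0.572 0.104 0.007]
long_plate 0.77 [358. 143.  27.  29.] [ 0.6   -0.113  0.005]
medium_plate 0.7 [208. 215.  15.   9.] [0.459 0.223 0.008]
tiny_plate 0.61 [294. 133.   8.   8.] [0.643 0.048 0.009]
blue_jar 0.88 [357. 194.  32.  34.] [ 0.474 -0.109  0.064]
glue 0.77 [427. 215.  18.  49.] [ 0.422 -0.246  0.018]
0.9 [[-9.57729480e-01  2.87670372e-01  4.14922322e-06]
 [ 2.87670372e-01  9.57729480e-01  1.52008303e-06]
 [-3.53655054e-06  2.64943692e-06 -1.00000000e+00]]
```

Run:
```python
import cv2
a=cv2.imread("pics/top0.png")[90:330,160:480]
cv2.imwrite("pics/top0c.png",cv2.resize(a,None,fx=2.5,fy=2.5,interpolation=cv2.INTER_CUBIC))
```

```text
(no output)
```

View pics/top0c.png

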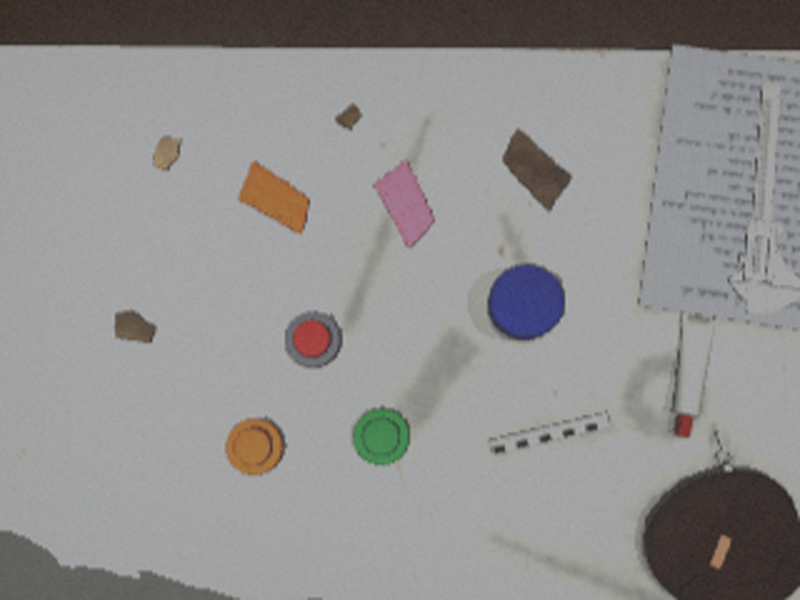

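View pics/scene0.png

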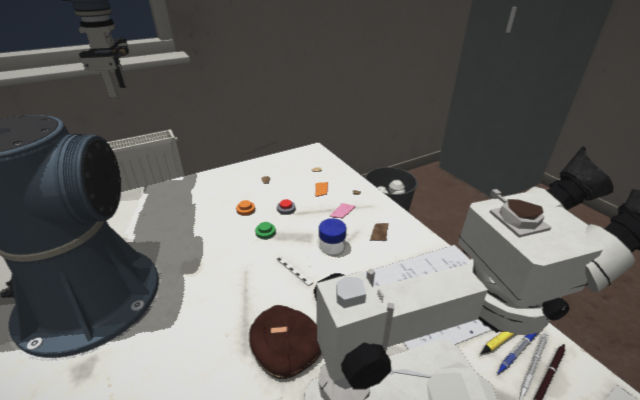

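Top view (full-image pixels):
- **Buttons:** red cap in grey housing at (285,226). The orange (262,268) and green (312,264) ones are look-alikes.
- **Long plate:** brown at (375,158). The orange (270,169) and pink (322,171) ones are look-alikes.
- **Other pieces:** pale at (227,151), tiny at (299,136), medium at (214,221), jar at (370,211).

I choose the grey/red button and the brown and pale plates, and refine their centres by colour in two views.

```bash
cat >> h.py <<'E'
def seg(p,u,v,tol=40,r=30):
    im=cv2.GaussianBlur(p["frame"],(3,3),0).copy(); 
    _,_,m,_=cv2.floodFill(im,None,(int(u),int(v)),(0,0,0),(tol,)*3,(tol,)*3,4|cv2.FLOODFILL_FIXED_RANGE|cv2.FLOODFILL_MASK_ONLY|(255<<8))
    m=m[1:-1,1:-1]; M=cv2.findNonZero(m); (c,wh,a)=cv2.minAreaRect(M); return c,wh,len(M),M[:,0]
E
python3 - <<'E'
from h import *
for n,L in(("top",dict(cap=(285,225,.025),long=(375,158,.006),pale=(227,151,.007),tiny=(299,136,.006),med=(213,221,.006))),("scene",dict(cap=(286,204,.025),long=(380,232,.006),pale=(317,170,.007)))):
    p=arm.snapshot(n)
    for k,(u,v,z) in L.items():
        c,wh,N,M=seg(p,u,v); W=np.array([world(p,a,b,z) for a,b in M]); D=np.array([world(p,a,b) for a,b in M])
        rc=cv2.minAreaRect(W[:,:2].astype(np.float32))
        print(n,k,np.round(c,1),N,"plane",np.round(rc[0],4),"size",np.round(rc[1],3),"mean",W.mean(0).round(4),"depth med",np.median(D,0).round(4))
E
```

```text
top cap [283.8 224.8] 169 plane [0.4482 0.0733] size [0.028 0.03 ] mean [0.4479 0.0735 0.025 ] depth med [0.4479 0.0732 0.0236]
top long [373.2 157.3] 422 plane [ 0.5998 -0.1164] size [0.066 0.035] mean [ 0.5994 -0.1178  0.006 ] depth med [ 0.5983 -0.1179  0.0064]
top pale [226.4 150.9] 130 plane [0.6108 0.2059] size [0.023 0.032] mean [0.6116 0.2058 0.007 ] depth med [0.6116 0.2057 0.0067]
top tiny [299.3 136.2] 56 plane [0.6457 0.0459] size [0.014 0.019] mean [0.6453 0.046  0.006 ] depth med [0.6455 0.0465 0.0064]
top med [213.5 220. ] 153 plane [0.4585 0.2272] size [0.035 0.024] mean [0.4572 0.2282 0.006 ] depth med [0.4562 0.2283 0.0066]
scene cap [285.  202.5] 49 plane [0.4444 0.0683] size [0.023 0.023] mean [0.4446 0.0683 0.025 ] depth med [0.446  0.0713 0.0226]
scene long [378.5 231.5] 206 plane [ 0.5955 -0.1194] size [0.062 0.031] mean [ 0.5953 -0.1215  0.006 ] depth med [ 0.5953 -0.1215  0.0055]
scene pale [316.5 169.5] 35 plane [0.6078 0.2002] size [0.018 0.027] mean [0.6079 0.1998 0.007 ] depth med [0.6096 0.2012 0.005 ]
```

Run:
```python
import cv2,numpy as np
a=cv2.imread("pics/top0.png")
b=[cv2.resize(a[v-22:v+22,u-22:u+22],(250,250),interpolation=cv2.INTER_CUBIC) for u,v in((285,225),(375,158),(227,151))]
cv2.imwrite("pics/close.png",np.hstack(b))
```

```text
(no output)
```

View pics/close.png

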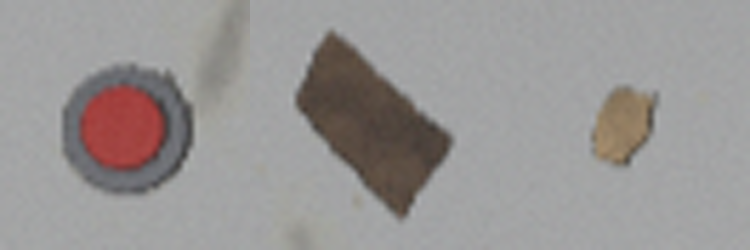

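The close crop confirms the choice: red cap in a grey ring, the large brown plate, the pale piece. Sizes and heights agree with the text. Targets are button (0.448,0.073), top about 0.0235; long (0.598,-0.118); pale (0.611,0.205). I close the fingers and travel high.

>>> carry_out(moves="-0.85 -0.73 0 0;-0.85 -0.73 0 0;-0.85 -0.73 0 0;-0.85 -0.73 0 0;-0.85 -0.73 0 0;-0.85 -0.73 0 0;-0.85 -0.73 0 0;-0.85 -0.73 0 0;-0.85 -0.73 0 0;-0.85 -0.73 0 0;-0.85 -0.73 0 0;-0.85 -0.73 0 0", fingers=0)

```text
t: 2.5
position: [0.3036, 0.2984, 0.2375]
ee_rot: [[-0.957, 0.288, 0.0], [0.288, 0.957, 0.0], [-0.0, 0.0, -1.0]]
contact_force: [0.1, 0.7, -0.3]
finger_gap: 0.0004
grip_force: 0.0
```

>>> carry_out(moves="-0.85 -0.73 0 0;-0.85 -0.73 0 0;-0.85 -0.73 0 0;-0.85 -0.73 0 0;-0.85 -0.73 0 0;-0.85 -0.73 0 0;-0.85 -0.73 0 0;-0.85 -0.73 0 0;-0.85 -0.73 0 0;-0.85 -0.73 0 0;-0.85 -0.73 0 0;-0.85 -0.73 0 0")

```text
t: 4.0
position: [0.4478, 0.072, 0.2375]
ee_rot: [[-0.957, 0.289, 0.0], [0.289, 0.957, -0.0], [-0.0, -0.0, -1.0]]
contact_force: [0.1, 0.4, -0.3]
finger_gap: 0.0007
grip_force: 0.0
```

```bash
cat >> h.py <<'E'
def units(T):
    s=arm.sense(); R=np.array(s["ee_rot"]); 
    print("t",s["t"],"pos",np.round(s["position"],4),"units",(R.T@(np.array(T)-s["position"])/.02).round(3),"F",np.round(s["contact_force"],1),"gap",s["finger_gap"])
E
python3 - <<'E'
from h import *
units([.448,.073,.06])
p=arm.snapshot("wrist")
for d in arm.find_in("call_button_top",p): b=d["box"]; print(d["confidence"],b,world(p,b[0]+b[2]/2,b[1]+b[3]/2).round(4))
cv2.imwrite("pics/w1.png",p["frame"][:,:,::-1])
E
```

```text
t 4.0 pos [0.4478 0.072  0.2375] units [0.009 0.052 8.876] F [ 0.1  0.4 -0.3] gap 0.0006676169949167922
0.96 [298.0, 153.6, 28.9, 32.1] [0.4439 0.0702 0.0225]
0.63 [222.6, 97.3, 31.1, 33.8] [0.3664 0.0139 0.0221]
0.62 [316.7, 58.1, 31.5, 33.7] [0.3578 0.1173 0.0228]
```

View pics/w1.png

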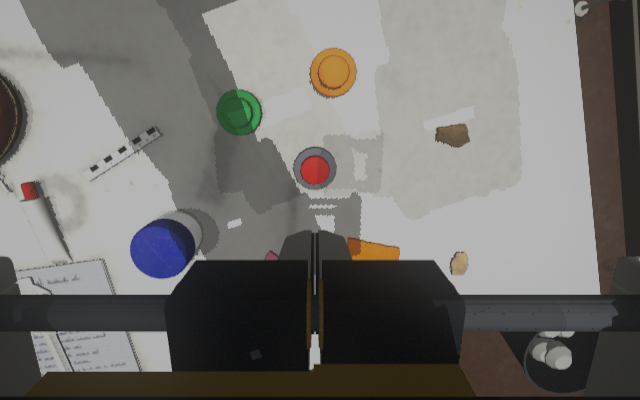

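The wrist view shows the red cap in its grey ring at (315,170), which agrees with the top view to within 4 mm. I go down to just above the cap.

>>> carry_out(moves="0.1 0 1 0;0 0 1 0;0 0 1 0;0 0 1 0;0 0 1 0;0 0 1 0;0 0 1 0;0 0 1 0;0 0 0.8 0;0 0 0.4 0;0 0 0 0")

```text
t: 5.48
position: [0.4458, 0.0743, 0.0535]
ee_rot: [[-0.958, 0.288, -0.001], [0.288, 0.958, -0.0], [0.001, -0.0, -1.0]]
contact_force: [0.7, 0.0, -0.1]
finger_gap: 0.0
grip_force: 0.0
```

>>> carry_out(moves="0 0 0.2 0;0 0 0.2 0;0 0 0.1 0;0 0 0.1 0;0 0 0 0;0 0 0 0")

```text
t: 6.22
position: [0.4462, 0.0744, 0.0415]
ee_rot: [[-0.958, 0.288, 0.0], [0.288, 0.958, -0.0], [-0.0, -0.0, -1.0]]
contact_force: [0.3, 0.2, 0.4]
finger_gap: 0.0007
grip_force: 0.0
```

>>> carry_out(moves="0 0 0.1 0;0 0 0.1 0;0 0 0 0")

```text
t: 6.6
position: [0.4464, 0.0744, 0.0374]
ee_rot: [[-0.958, 0.288, 0.0], [0.288, 0.958, 0.0], [-0.0, 0.0, -1.0]]
contact_force: [-0.0, 1.0, 3.5]
finger_gap: 0.0004
grip_force: 1.7
```

>>> carry_out(moves="0 0 0.1 0;0 0 0 0;0 0 0 0")

```text
t: 6.98
position: [0.4463, 0.0744, 0.0355]
ee_rot: [[-0.958, 0.288, 0.0], [0.288, 0.958, 0.0], [-0.0, 0.0, -1.0]]
contact_force: [0.0, 0.6, 4.6]
finger_gap: 0.0003
grip_force: 2.3
```

>>> carry_out(moves="0 0 0.05 0;0 0 0.05 0;0 0 0 0;0 0 0 0")

```text
t: 7.48
position: [0.4465, 0.0744, 0.0346]
ee_rot: [[-0.958, 0.288, 0.001], [0.288, 0.958, 0.0], [-0.001, 0.0, -1.0]]
contact_force: [-5.7, -0.2, 29.3]
finger_gap: 0.0004
grip_force: 14.5
```

```bash
python3 -c "
from h import *
units([.448,.073,.17])
units([.598,-.118,.17])"
```

```text
t 7.475 pos [0.4465 0.0744 0.0346] units [-0.098 -0.044 -6.768] F [-5.7 -0.2 29.3] gap 0.00042826534662370456
t 7.475 pos [0.4465 0.0744 0.0346] units [-10.027  -7.034  -6.764] F [-5.7 -0.2 29.3] gap 0.00042826534662370456
```

The force jumped to 29 N, so the button is on its end stop. I rise and travel to the long plate.

>>> carry_out(moves="0 0 -0.5 0;0 0 -1 0;0 0 -1 0;0 0 -1 0;0 0 -1 0;0 0 -1 0;0 0 -1 0;0 0 -0.3 0;0 0 0 0")

```text
t: 8.6
position: [0.4461, 0.0743, 0.1692]
ee_rot: [[-0.958, 0.288, -0.0], [0.288, 0.958, -0.0], [0.0, -0.0, -1.0]]
contact_force: [-0.3, 0.7, -0.4]
finger_gap: 0.0002
grip_force: 0.0
```

>>> carry_out(moves="-0.9 -0.64 0 0;-0.9 -0.64 0 0;-0.9 -0.64 0 0;-0.9 -0.64 0 0;-0.9 -0.64 0 0;-0.9 -0.64 0 0;-0.9 -0.64 0 0;-0.9 -0.64 0 0;-0.9 -0.64 0 0;-0.9 -0.64 0 0;-0.9 -0.64 0 0;0 0 0 0")

```text
t: 10.1
position: [0.5959, -0.1188, 0.1691]
ee_rot: [[-0.957, 0.289, 0.0], [0.289, 0.957, -0.0], [-0.0, -0.0, -1.0]]
contact_force: [-0.3, 0.9, 0.3]
finger_gap: 0.0006
grip_force: 0.0
```

Run:
```python
from h import *
units([.598,-.118,.05])
p=arm.snapshot("wrist")
for k in("long_plate","pale_plate"):
  for d in arm.find_in(k,p): b=d["box"]; print(k,d["confidence"],b,world(p,min(b[0]+b[2]/2,639),min(b[1]+b[3]/2,399)).round(4))
p=arm.snapshot("scene")
cv2.imwrite("pics/s2.png",p["frame"][:,:,::-1])
```

```text
t 10.1 pos [ 0.5959 -0.1188  0.1691] units [-0.086  0.068  5.956] F [-0.3  0.9  0.3] gap 0.0005546613190292195
long_plate 0.7 [524.2, 52.4, 72.5, 59.5] [0.5708 0.1083 0.0074]
long_plate 0.56 [281.5, 151.7, 68.2, 63.3] [ 0.5953 -0.1182  0.0071]
```

View pics/s2.png

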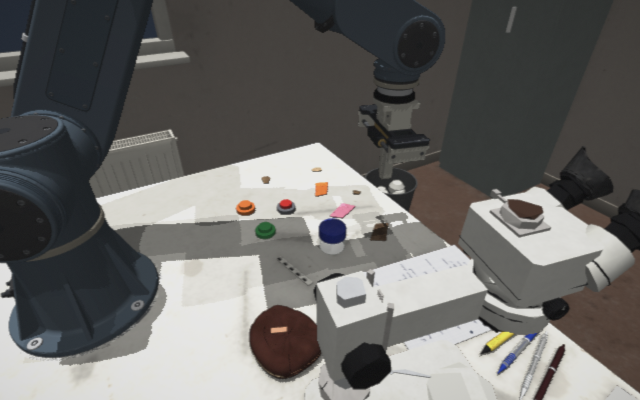

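The gripper (390,165) hangs over the brown plate (380,232), and the wrist view puts the plate at (0.595,-0.118), so position is good. The button is up and the pieces have not moved. I descend 5.95 units to TCP 0.05 and dwell.

>>> carry_out(moves="0 0 1 0;0 0 1 0;0 0 1 0;0 0 1 0;0 0 0.9 0;0 0 0.6 0;0 0 0.4 0;0 0 0 0;0 0 0 0;0 0 0 0;0 0 0 0;0 0 0 0")

```text
t: 11.8
position: [0.5954, -0.1175, 0.0516]
ee_rot: [[-0.958, 0.288, 0.0], [0.288, 0.958, -0.0], [-0.0, -0.0, -1.0]]
contact_force: [0.5, 0.2, -0.2]
finger_gap: 0.0005
grip_force: 0.0
```

>>> carry_out(moves="0 0 0 0;0 0 0 0;0 0 0 0;0 0 0 0;0 0 0 0;0 0 0 0;0 0 0 0;0 0 0 0;0 0 0 0;0 0 0 0;0 0 0 0;0 0 0 0")

```text
t: 13.3
position: [0.5953, -0.1175, 0.0514]
ee_rot: [[-0.958, 0.288, -0.0], [0.288, 0.958, 0.0], [0.0, -0.0, -1.0]]
contact_force: [0.1, 0.1, -0.6]
finger_gap: -0.0004
grip_force: 0.0
```

>>> carry_out(moves="0 0 0 0;0 0 0 0;0 0 0 0;0 0 -0.5 0;0 0 -1 0;0 0 -1 0;0 0 -1 0;0 0 -1 0;0 0 -1 0;0 0 -0.5 0;0 0 0 0")

```text
t: 14.68
position: [0.5956, -0.1175, 0.1725]
ee_rot: [[-0.958, 0.288, 0.002], [0.288, 0.958, -0.0], [-0.002, 0.0, -1.0]]
contact_force: [-0.3, -0.0, -0.4]
finger_gap: 0.0002
grip_force: 0.0
```

```bash
python3 -c "
from h import *
units([.611,.204,.17])"
```

```text
t 14.675 pos [ 0.5956 -0.1175  0.1725] units [ 3.889 15.618  0.117] F [-0.3 -0.  -0.4] gap 0.00018866437514151899
```

>>> carry_out(moves="0.2 0.78 0 0;0.2 0.78 0 0;0.2 0.78 0 0;0.2 0.78 0 0;0.2 0.78 0 0;0.2 0.78 0 0;0.2 0.78 0 0;0.2 0.78 0 0;0.2 0.78 0 0;0.2 0.78 0 0")

```text
t: 15.92
position: [0.6019, 0.0445, 0.1714]
ee_rot: [[-0.958, 0.288, 0.0], [0.288, 0.958, -0.0], [-0.0, -0.0, -1.0]]
contact_force: [-0.1, 0.3, 0.5]
finger_gap: 0.0006
grip_force: 0.0
```

>>> carry_out(moves="0.2 0.78 0 0;0.2 0.78 0 0;0.2 0.78 0 0;0.2 0.78 0 0;0.2 0.78 0 0;0.2 0.78 0 0;0.2 0.78 0 0;0.2 0.78 0 0;0.2 0.78 0 0;0.1 0.78 0 0;0 0 0 0")

```text
t: 17.3
position: [0.6105, 0.2049, 0.1713]
ee_rot: [[-0.958, 0.287, -0.0], [0.287, 0.958, 0.0], [0.0, 0.0, -1.0]]
contact_force: [0.8, -0.1, 0.5]
finger_gap: 0.0003
grip_force: 0.0
```

Run:
```python
from h import *
units([.611,.204,.051])
p=arm.snapshot("wrist")
for d in arm.find_in("pale_plate",p): b=d["box"]; print(d["confidence"],b,world(p,b[0]+b[2]/2,b[1]+b[3]/2).round(4))
cv2.imwrite("pics/w3.png",p["frame"][:,:,::-1])
```

```text
t 17.3 pos [0.6105 0.2049 0.1713] units [-0.039 -0.034  6.015] F [ 0.8 -0.1  0.5] gap 0.0003249165528426876
0.55 [306.6, 165.0, 20.6, 31.1] [0.6083 0.2072 0.0064]
```

View pics/w3.png

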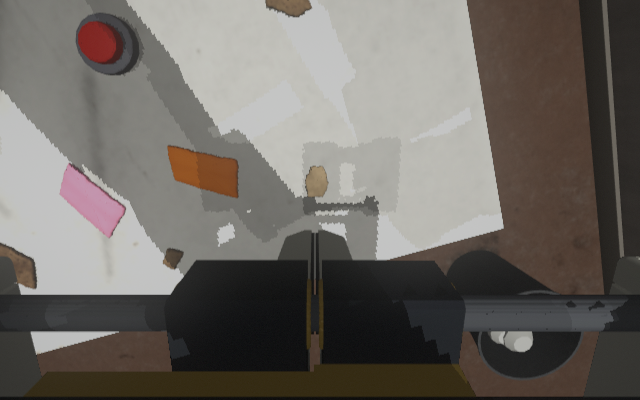

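The pale piece is at (317,181), measured at (0.608,0.207), within 3 mm of the tool. I go down, dwell, then rise to about 0.23.

>>> carry_out(moves="0 0 1 0;0 0 1 0;0 0 1 0;0 0 1 0;0 0 1 0;0 0 0.6 0;0 0 0.4 0;0 0 0 0;0 0 0 0;0 0 0 0;0 0 0 0;0 0 0 0")

```text
t: 18.9
position: [0.6104, 0.2038, 0.0516]
ee_rot: [[-0.958, 0.288, 0.0], [0.288, 0.958, 0.0], [-0.0, 0.0, -1.0]]
contact_force: [0.4, 0.8, -0.8]
finger_gap: 0.0006
grip_force: 0.0
```

>>> carry_out(moves="0 0 0 0;0 0 0 0;0 0 0 0;0 0 0 0;0 0 0 0;0 0 0 0;0 0 0 0;0 0 0 0;0 0 0 0;0 0 0 0;0 0 0 0;0 0 0 0")

```text
t: 20.4
position: [0.6104, 0.2038, 0.0514]
ee_rot: [[-0.958, 0.288, -0.0], [0.288, 0.958, -0.0], [-0.0, -0.0, -1.0]]
contact_force: [0.8, -0.9, 0.3]
finger_gap: 0.0007
grip_force: 0.0
```

>>> carry_out(moves="0 0 0 0;0 0 0 0;0 0 0 0;0 0 -0.5 0;0 0 -1 0;0 0 -1 0;0 0 -1 0;0 0 -1 0;0 0 -1 0;0 0 -1 0;0 0 -1 0;0 0 -1 0")

```text
t: 21.9
position: [0.6103, 0.2038, 0.2228]
ee_rot: [[-0.958, 0.288, 0.0], [0.288, 0.958, 0.0], [-0.0, 0.0, -1.0]]
contact_force: [0.1, 0.8, -0.5]
finger_gap: 0.0005
grip_force: 0.0
```

>>> carry_out(moves="0 0 -1 0;0 0 -0.5 0;0 0 0 0;0 0 0 0;0 0 0 0;0 0 0 0")

```text
t: 22.65
position: [0.6103, 0.2038, 0.251]
ee_rot: [[-0.958, 0.288, -0.001], [0.288, 0.958, -0.0], [0.001, -0.0, -1.0]]
contact_force: [-0.4, 0.2, -0.3]
finger_gap: 0.0004
grip_force: 0.0
```

Run:
```python
from h import *
s=arm.sense(); print(s["t"],s["position"])
if s["position"][2]>.18: print(arm.job_done())
```

```text
22.65 [0.61029806 0.2037798  0.25100301]
the job is handed in; nothing more can be done
None
```

I pressed the call button to its stop, pointed for over two seconds at the long brown plate and then at the pale piece, and handed the job in at 22.65 s with the fingertips about 23 cm above the table; no verdict was returned.

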